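# Start the vial heater in the right order

### The arm

A 6-joint arm with a two-finger parallel gripper is mounted at the origin on a cart in front of the work surface, level with it; the furniture and walls round the work are solid. World frame = base frame: x ahead of the robot, y to its left, z up, the work surface at z = 0. Lengths are in m, angles in degrees, forces in N, time in s.
With the tool pointing down it reaches from about 0.375 to 0.9 m from the base axis. Payload 3.1 kg.
Tool frame: the origin (TCP) lies between the finger pads; the fingertips stand 11 mm ahead of it and the grasp point (between the pads) lies 8 mm behind it; z points along the fingers, y is the line along which they close (so a half turn about z gives the same grasp; the last joint's range is limited). The gripper opens to 87 mm and grips with 3 to 60 N. Pads are 19 mm wide; open, the fingers measure 117 mm over their backs; the gripper's body (75 mm by 190 mm) begins 51 mm behind the grasp point.
Start: joints at [-10.227, 30.224, 82.088, -0, 67.689, -10.227], TCP at [0.625, 0, 0.234] pointing down, gripper open.
Joint ranges: [-176.69, 176.69], [-43.24, 126.21], [12.49, 139.97], [-82, 262], [0, 151.66], [-163.58, 163.58]. Speed limits (degrees/s): [159.86, 159.86, 180, 180, 180, 180].

### API

Orientations are given as a 3x3 rotation matrix whose columns are the frame's x, y, z axes.
In Python, from rig import bot, viewer, workorder, nets gives the robot as it stands. The module is installed in compiled form; this text tells all that it offers.
- The arm moves only by the tool move_arm, never from a script. Its argument "increments" is a list of rows, each a list of 7 numbers: the shift along the tool's x, y, z normalised to -1 to 1, where 1 is 0.3 m, then the turn, a rotation vector about the tool's x, y, z normalised to -1 to 1, where 1 is pi rad, then the opening, from 0 (shut) to 1 (fully open). In form: [[tx, ty, tz, wx, wy, wz, grip], ...]. A call has 1 to 10 rows; each row is the pose to reach, as a shift and turn from the pose commanded when the call began, along the tool's axes at that moment, turning the shorter way round; what a row does not reach only later rows make up. A row lasts 1/12 s, in which the tool goes at most 41.7 mm and 7.16 degrees, less where a joint would pass 70% of its speed; a pose out of reach is approached as far as the arm can. A call with a number of a shift or a turn outside -1 to 1 is refused whole. A call with a gripper value outside its range is refused whole. The fingers move at their own pace and stop on an object; the grip force is fixed at half the most. Time passes only in rows, so rows that repeat a pose let the fingers close. It gives the time, the measured TCP pose, the force, the opening and the grip force at its end, in the units of the state.
- bot.read_state(): the state, without advancing time (a new reading comes with each control period).
- viewer.capture(name): name is "scene" or "side" or "wrist"; returns a dict with "image" (420x560x3 uint8, blue, green, red), "K" (3x3 intrinsics, pixels), "dist" ([k1, k2, p1, p2, k3] as OpenCV has them; the pictures are not rectified), "eye" and "orientation" of the camera in the world. Camera axes: x right, y up, looking along -z (the intrinsics and any distortion apply to the point x, -y, -z); pixel columns grow to the right and rows downward; lengths in m; the calibration is good to about 2 mm. A picture is of the moment at which its call begins. There is no depth.
- workorder.hand_in(): hands the job in; it is judged then, once.
Trained networks look in the newest picture that a camera, given by its name, has taken for a name from the list of things; names that differ only in an ending like _2 or _b are one class to them, and where a whole thing is asked for, a point or a joint stands for the part that bears it (a point fixed in the world has none). Each returns a list of dicts, best first, with "conf" (0 to 1); they miss things now and then, are a little off and sometimes report something else, mostly with a low value. They report only what shows in the picture. A call takes as long as a camera call. They do not tell look-alikes from the thing itself.
- nets.find_in(camera, thing): "location" ([column, row] in pixels, amid what is visible of it).
The state is a dict: "time_s": time; "joint_positions": joint angles; "qvel": joint speeds; "tau": joint torques, N m; "position": TCP position; "tcp_rot": TCP orientation; "force": force on the tool from outside, world axes, zero at the start; "moment": the same for the moment, N m; "opening": opening from 0.0 (shut) to 1.0 (fully open); "grasp_force": force on a finger pad.
Only numpy, scipy, OpenCV 4.12 (cv2) and the standard library are available. Lean on these libraries where they do the work, as an engineer would, in place of code of your own. Each camera call takes 0.05 s, during which the arm holds its last target. There are 200 camera calls.

### The job

Start the dry-block vial heater with your fingertips: switch it on by pressing down the raised far end of its rocker, then push the square key fully in (it stays in), and last press the round key fully home and let it spring back. Leave the narrow bar-shaped key alone, and do not disturb or pick up the vials, the weight or the beaker.

Things in the scene. Friction and masses are not known exactly. Their poses are not given: they have to be found in the camera images.
- heater: Low grey heater, 200 (x) x 270 (y) x 62 mm, fixed to the bench. Origin: centre of its underside; x from its key panel (front) to its vial block (rear), y left, z up. On the level panel (z = 50 mm) four modules stand in a row along y, at x = -52 mm, 55 mm apart: round key, square key, bar key, rocker, in any order, all white in black bezels. Vial caps reach z = 72 mm.
- rocker_far (a point): Where to press the rocker: on its far (heater +x) half, 15 mm from the pivot; moves with it. Rocker: a shallow V in side view, 43 mm along heater x, 27 mm wide, pivot at the bottom of the V, z = 64 mm over the bench. Off: far tip about 8 mm above the pivot; fully on, the far half lies level at the pivot's height and this point has sunk about 5 mm.
- rocker (a joint): Angle of the rocker, rad: 0 off (far end raised), 0.34 fully on. Stiff by friction only: it takes about 3 to 4 N and stays where it is left.
- square_key_top (a point): Centre of the top of the square key, 27 x 27 mm. Its module's black bezel, 58 x 42 mm, has its face at z = 54 mm; the key top stands at z = 65 mm when up and travels 6 mm straight down.
- square_key (a joint): Depth of the square key, m: 0 up, 0.006 fully in. About 2.5 N of friction, no spring: it stays where it is left. It may start up to 0.5 mm in.
- round_key_top (a point): Centre of the top of the round key, 28 mm in diameter. Its module's black bezel, 58 x 42 mm, has its face at z = 54 mm; the key top stands at z = 65 mm when up and travels 6 mm straight down.
- round_key (a joint): Depth of the round key, m: 0 up, 0.006 fully home. A spring returns it: 2 N at the top, 4 N fully home.
- bar_key_top (a point): Centre of the top of the bar key, 42 mm along heater x, 11 mm wide. Not to be pressed. Its module's black bezel, 58 x 42 mm, has its face at z = 54 mm; the key top stands at z = 65 mm when up and travels 6 mm straight down.
- bar_key (a joint): Depth of the bar key, m: 0 up, 0.006 fully home; sprung like the round key.
- vial_1: Loose glass vial with a black cap, 17 mm diameter, 48 mm tall, standing in a hole of the block. Origin: centre of its underside.
- vial_2: Like vial_1, with a blue cap, in another hole.
- vial_3: Like vial_2, in another hole.
- weight_200: Loose metal knob weight, 36 mm diameter, 56 mm tall, on the bench to the left of the heater. Origin: centre of its underside.
- beaker_50: Loose small glass beaker, 45 x 49 x 56 mm, on the bench to the right of the heater. Origin: centre of its underside.
There are look-alikes about, which are no part of the job. Leave any green look-alike of the beaker_50 alone.

How it is judged:
By the outcome, as a careful person would: the job done as asked, in the order asked, and still so for the second after the job is handed in, with the robot touching nothing.
It also fails if it takes over 35 s, if anything falls off the work surface, if the arm or the gripper's body presses on something with over 40 N, if the wrist force passes 120 N, or if a joint passes its speed limit or range.

## Working session

There is one attempt and no reset: what is moved stays moved. The work goes in short steps, Python scripts to look and compute and a tool call to move; the robot and the scene stay as the last step left them, time stands still between calls to the robot, and variables do not carry over. Pictures are saved under pics/ and viewed, at most 10 in all, crops included, and the job is handed in when it is done.

Besides the shell and the picture viewer there is one more tool, called in YAML: its name, and indented under it one key for each argument. move_arm: Moves the arm, as the interface text tells. Its arguments: {"type":"object","properties":{"increments":{"type":"array"}},"required":["increments"]}

```bash
mkdir -p pics
cat > h.py <<'E'
from rig import bot, viewer, workorder, nets
import numpy as np, cv2
def cap(n):
    c=viewer.capture(n); return c
def ray(c,px):
    p=cv2.undistortPoints(np.array([[px]],float),np.array(c["K"]),np.array(c["dist"]))[0,0]
    d=np.array(c["orientation"])@np.array([p[0],-p[1],-1.]); return np.array(c["eye"]),d
def atz(c,px,z):
    e,d=ray(c,px); return e+d*(z-e[2])/d[2]
def proj(c,P):
    R=np.array(c["orientation"]); q=(np.atleast_2d(P)-np.array(c["eye"]))@R
    q=q*[1,-1,-1]
    return cv2.projectPoints(q.reshape(-1,1,3),np.zeros(3),np.zeros(3),np.array(c["K"]),np.array(c["dist"]))[0][:,0]
def tri(rs):
    A=np.zeros((3,3));b=np.zeros(3)
    for e,d in rs:
        d=d/np.linalg.norm(d);M=np.eye(3)-np.outer(d,d);A+=M;b+=M@e
    return np.linalg.solve(A,b)
E
python3 - <<'E'
from h import *
s=bot.read_state();print(s["position"],s["tcp_rot"],s["force"],s["time_s"])
Z=dict(rocker_far=.069,square_key_top=.065,round_key_top=.065,bar_key_top=.065,vial_1=.07,weight_200=.03,beaker_50=.03,heater=.05)
ims=[]
for n in["scene","side","wrist"]:
    c=cap(n);ims.append(c["image"]);print(n,np.round(c["eye"],3))
    for t,z in Z.items():
        for r in nets.find_in(n,t)[:4]: print(t,round(r["conf"],2),np.round(r["location"]),np.round(atz(c,r["location"],z),3))
    cv2.imwrite(f"pics/{n}0.png",cv2.resize(c["image"],(800,600)))
E
```

```text
[6.24279482e-01 1.11577704e-04 2.32560386e-01] [[ 8.19712708e-05  9.99997636e-01 -2.17292724e-03]
 [ 9.99999935e-01 -8.12077074e-05  3.51484417e-04]
 [ 3.51307128e-04 -2.17295591e-03 -9.99997577e-01]] [-0.53694992  1.4574977   0.02975656] 0.0
scene [ 0.098 -0.754  0.66 ]
rocker_far 0.83 [277. 225.] [ 0.502 -0.108  0.069]
rocker_far 0.47 [247. 198.] [0.5   0.006 0.069]
square_key_top 0.72 [292. 239.] [ 0.504 -0.155  0.065]
vial_1 0.56 [311. 215.] [ 0.576 -0.118  0.07 ]
vial_1 0.42 [275. 186.] [0.571 0.01  0.07 ]
vial_1 0.41 [298. 188.] [ 0.609 -0.024  0.07 ]
weight_200 0.69 [229. 187.] [0.512 0.114 0.03 ]
beaker_50 0.95 [325. 275.] [ 0.522 -0.237  0.03 ]
beaker_50 0.63 [317. 315.] [ 0.452 -0.307  0.03 ]
beaker_50 0.17 [260. 210.] [0.526 0.001 0.03 ]
heater 0.94 [296. 224.] [ 0.55  -0.104  0.05 ]
side [-0.41   0.839  0.642]
square_key_top 0.51 [332. 208.] [ 0.506 -0.146  0.065]
square_key_top 0.3 [304. 219.] [ 0.497 -0.033  0.065]
square_key_top 0.21 [319. 214.] [ 0.496 -0.087  0.065]
round_key_top 0.53 [304. 216.] [ 0.51  -0.044  0.065]
weight_200 0.61 [253. 245.] [0.517 0.121 0.03 ]
heater 0.94 [288. 220.] [ 0.541 -0.018  0.05 ]
wrist [0.627 0.078 0.385]
rocker_far 0.53 [142. 272.] [ 0.491 -0.079  0.069]
rocker_far 0.26 [269. 210.] [ 0.617 -0.016  0.069]
square_key_top 0.69 [176. 330.] [ 0.517 -0.148  0.065]
round_key_top 0.72 [156. 229.] [ 0.508 -0.035  0.065]
round_key_top 0.18 [144. 269.] [ 0.492 -0.077  0.065]
bar_key_top 0.91 [147. 173.] [0.505 0.019 0.065]
bar_key_top 0.72 [144. 272.] [ 0.491 -0.08   0.065]
vial_1 0.89 [269. 212.] [ 0.617 -0.017  0.07 ]
vial_1 0.86 [236. 164.] [0.588 0.027 0.07 ]
weight_200 0.64 [172.  67.] [0.525 0.114 0.03 ]
beaker_50 0.73 [199. 364.] [ 0.529 -0.22   0.03 ]
```

View pics/wrist0.png

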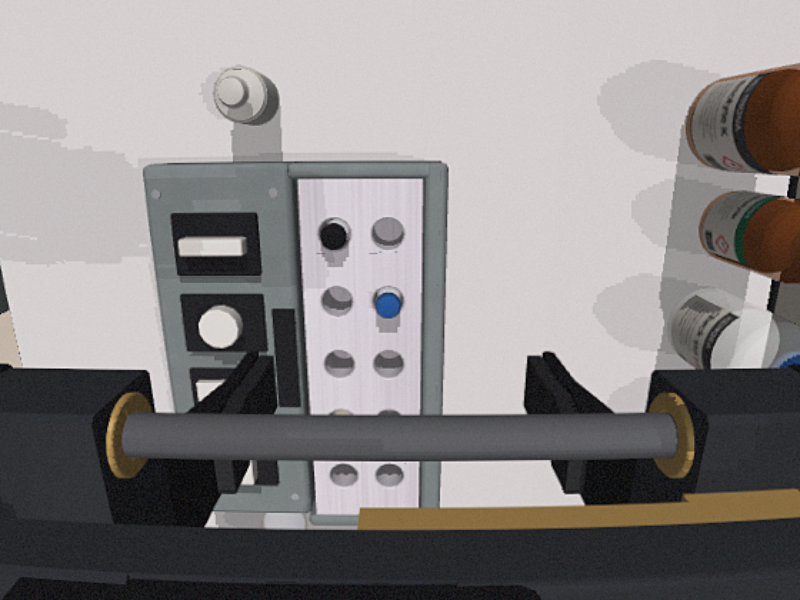

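View pics/scene0.png

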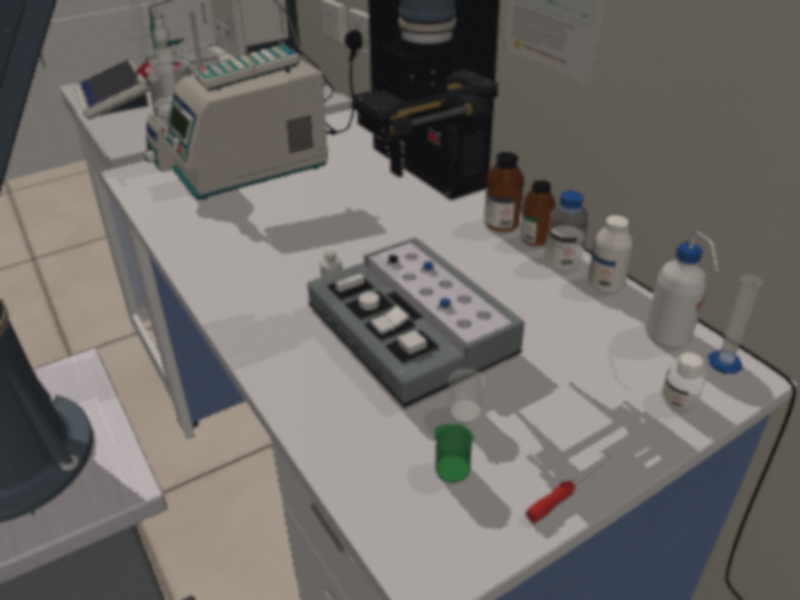

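The wrist view shows, from left to right, bar (212,245), round (220,327) and rocker, with part of the square key at the bottom. The scene view agrees: bar (350,283), round (370,300), rocker (388,320), square (413,342). The clear beaker is at (465,395), with the green look-alike beside it at (453,453). Next I'll move for a clear view of the whole row.

move_arm:
  increments:
    - [-0.13,-0.06,0,0,0,0,0]
    - [-0.26,-0.12,0,0,0,0,0]
    - [-0.38,-0.18,0,0,0,0,0]
    - [-0.5,-0.24,0,0,0,0,0]
    - [-0.62,-0.28,0,0,0,0,0]
    - [-0.75,-0.3,0,0,0,0,0]
    - [-0.75,-0.3,0,0,0,0,0]
    - [-0.75,-0.3,0,0,0,0,0]

```text
time_s: 2.02
position: [0.5346, -0.2273, 0.2337]
tcp_rot: [[0.004, 1.0, 0.001], [1.0, -0.004, -0.0], [-0.0, 0.001, -1.0]]
force: [0.8, 0.8, -0.1]
opening: 0.474
grasp_force: 0.0
```

Run:
```python
from h import *
s=bot.read_state();print(s["position"],s["opening"],s["joint_positions"],s["time_s"])
c=cap("wrist");print(c["eye"])
for t in["rocker_far","square_key_top","round_key_top","bar_key_top","heater"]:
    for r in nets.find_in("wrist",t)[:3]: print(t,round(r["conf"],2),np.round(r["location"]),np.round(atz(c,r["location"],.065),4))
cv2.imwrite("pics/w1.png",cv2.resize(c["image"],(800,600)));np.save("w1.npy",c,allow_pickle=True)
```

```text
[ 0.53464335 -0.22731339  0.23365172] 0.4738460030674875 [-3.40557197e+01  2.67923535e+01  8.85846762e+01  1.55194237e-02
  6.45851891e+01 -3.38094456e+01] 2.0167
[ 0.5364157  -0.14955123  0.38517298]
rocker_far 0.69 [244.  37.] [ 0.5068 -0.0938  0.065 ]
square_key_top 0.72 [246.  99.] [ 0.5073 -0.1439  0.065 ]
heater 0.87 [322.  80.] [ 0.5723 -0.1284  0.065 ]
```

View pics/w1.png

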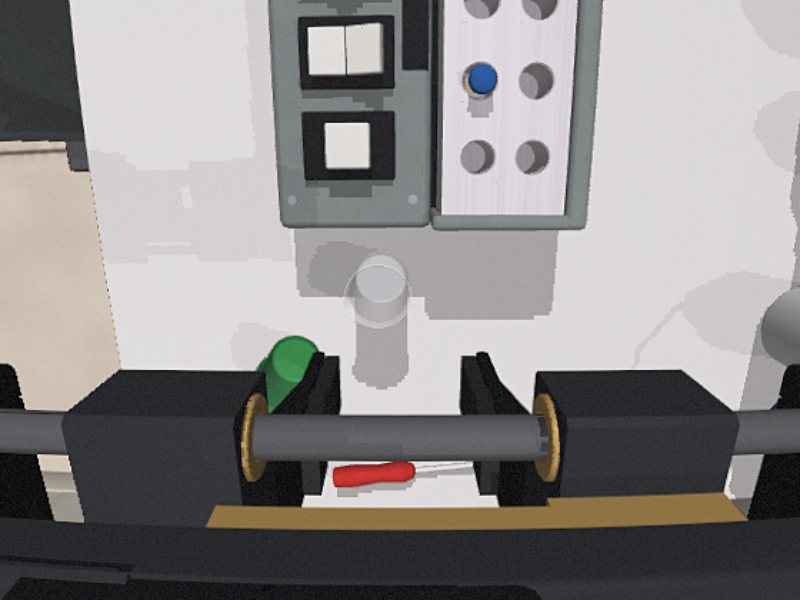

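The square key is at (347,146) and the rocker is above it, with its pivot line at x≈345 and its raised far half on the right (346–382, 24–74). The beaker is at (378,290) and the green look-alike at (290,365).

Run:
```python
from h import *
c=np.load("w1.npy",allow_pickle=True).item()
for n,p,z in[("sq",(347,146),.065),("sqbezel",(349,146),.054),("rk bezel",(347,52),.054),("pivot",(345.5,49.5),.064),("fartip",(383,49),.072),("nearR corner front edge L",(283,222),.05),("heater rear R",(588,226),.06)]:
    print(n,np.round(atz(c,np.array(p)*.7,z),4))
g=cv2.cvtColor(c["image"],cv2.COLOR_BGR2GRAY)
m=(g>195).astype(np.uint8)
n,l,st,ce=cv2.connectedComponentsWithStats(m[:140,200:290])
for a,b in zip(st,ce):
    if 200<a[4]<3000: print(a,b+[200,0],np.round(atz(c,b+[200,0],.065),4))
```

```text
sq [ 0.5049 -0.1466  0.065 ]
sqbezel [ 0.505  -0.1466  0.054 ]
rk bezel [ 0.5053 -0.0914  0.054 ]
pivot [ 0.5054 -0.0918  0.064 ]
fartip [ 0.5275 -0.0932  0.072 ]
nearR corner front edge L [ 0.4598 -0.1943  0.05  ]
heater rear R [ 0.6575 -0.1962  0.06  ]
[ 42  17  24  34 758] [253.74274406  33.50791557] [ 0.5154 -0.0912  0.065 ]
[ 16  19  26  33 817] [228.30966952  34.91064871] [ 0.4942 -0.092   0.065 ]
[ 28  86  30  31 921] [242.64169381 100.89250814] [ 0.5047 -0.1456  0.065 ]
```

move_arm:
  increments:
    - [0.045,-0.005,0,0,0,0.0385,0]
    - [0.09,-0.01,0,0,0,0.077,0]
    - [0.135,-0.015,0,0,0,0.1155,0]
    - [0.18,-0.02,0,0,0,0.154,0]
    - [0.225,-0.025,0.05,0,0,0.1925,0]
    - [0.27,-0.03,0.1,0,0,0.231,0]
    - [0.315,-0.035,0.15,0,0,0.2695,0]
    - [0.36,-0.04,0.2,0,0,0.308,0]
    - [0.405,-0.045,0.25,0,0,0.3465,0]
    - [0.445,-0.048,0.3,0,0,0.385,0]

```text
time_s: 3.15
position: [0.5205, -0.0894, 0.1431]
tcp_rot: [[0.937, 0.35, 0.0], [0.35, -0.937, 0.0], [0.0, -0.0, -1.0]]
force: [-0.2, -0.2, 0.2]
opening: 0.007
grasp_force: 0.0
```

move_arm:
  increments:
    - [0,0,0.02,0,0,0.0385,0]
    - [0,0,0.04,0,0,0.077,0]
    - [0,0,0.06,0,0,0.115,0]
    - [0,0,0.08,0,0,0.115,0]
    - [0,0,0.08,0,0,0.115,0]
    - [0,0,0.08,0,0,0.115,0]
    - [0,0,0.08,0,0,0.115,0]

```text
time_s: 3.73
position: [0.5208, -0.0913, 0.1198]
tcp_rot: [[1.0, 0.002, 0.0], [0.002, -1.0, -0.0], [0.0, 0.0, -1.0]]
force: [-0.5, -0.3, 0.4]
opening: 0.004
grasp_force: 0.0
```

Run:
```python
from h import *
s=bot.read_state();print(s["position"],s["opening"],s["force"],s["time_s"])
c=cap("wrist");print(np.round(c["eye"],4));d=cap("scene")
x=d["image"][150:270,210:350]
im=np.hstack([cv2.resize(c["image"],(440,330)),cv2.resize(x,(360,330),interpolation=2)])
cv2.imwrite("pics/w2.png",im)
```

```text
[ 0.52082796 -0.09126531  0.11977805] 0.00397155171593851 [-0.48058233 -0.27077402  0.38359656] 3.7333
[ 0.5993 -0.0904  0.2714]
```

View pics/w2.png

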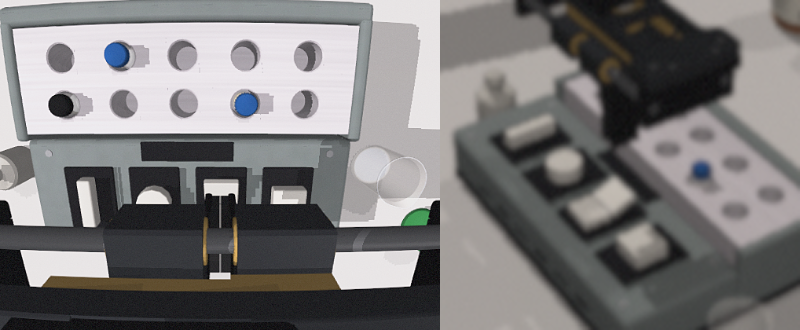

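The closed fingers are directly above the rocker's far half, at (220,190) in the left panel. The row reads bar (87,200), round (153,195), rocker (220,185), square (288,195). Now pressing.

move_arm:
  increments:
    - [0,0,0.06,0,0,0,0]
    - [0,0,0.11,0,0,0,0]
    - [0,0,0.12,0,0,0,0]
    - [0,0,0.125,0,0,0,0]
    - [0,0,0.13,0,0,0,0]
    - [0,0,0.135,0,0,0,0]
    - [0,0,0.14,0,0,0,0]
    - [0,0,0.145,0,0,0,0]
    - [0,0,0.15,0,0,0,0]
    - [0,0,0.15,0,0,0,0]

```text
time_s: 4.67
position: [0.5218, -0.0918, 0.075]
tcp_rot: [[1.0, -0.0, 0.003], [-0.0, -1.0, -0.001], [0.003, 0.001, -1.0]]
force: [2.0, -0.5, 2.3]
opening: 0.005
grasp_force: 1.3
```

move_arm:
  increments:
    - [0,0,0.003,0,0,0,0]
    - [0,0,0.005,0,0,0,0]
    - [0,0,0.005,0,0,0,0]

```text
time_s: 4.92
position: [0.521, -0.0917, 0.0731]
tcp_rot: [[1.0, 0.0, 0.001], [0.0, -1.0, -0.0], [0.001, 0.0, -1.0]]
force: [1.5, -0.3, 2.6]
opening: 0.004
grasp_force: 1.3
```

move_arm:
  increments:
    - [0,0,0.003,0,0,0,0]
    - [0,0,0.003,0,0,0,0]

```text
time_s: 5.08
position: [0.5206, -0.0916, 0.072]
tcp_rot: [[1.0, 0.0, 0.0], [0.0, -1.0, -0.0], [0.0, 0.0, -1.0]]
force: [2.6, -0.6, 2.2]
opening: 0.009
grasp_force: 1.2
```

move_arm:
  increments:
    - [0,0,0.003,0,0,0,0]
    - [0,0,0.003,0,0,0,0]

```text
time_s: 5.25
position: [0.5207, -0.0916, 0.0718]
tcp_rot: [[1.0, 0.0, 0.0], [0.0, -1.0, -0.0], [0.0, 0.0, -1.0]]
force: [0.4, 0.4, 7.0]
opening: 0.01
grasp_force: 3.5
```

move_arm:
  increments:
    - [0,0,0.003,0,0,0,0]
    - [0,0,0.005,0,0,0,0]
    - [0,0,0.005,0,0,0,0]

```text
time_s: 5.5
position: [0.5207, -0.0916, 0.0716]
tcp_rot: [[1.0, 0.0, 0.001], [0.0, -1.0, -0.001], [0.001, 0.001, -1.0]]
force: [-1.1, 0.9, 17.2]
opening: 0.01
grasp_force: 8.5
```

move_arm:
  increments:
    - [0,0,-0.08,0,0,0,0]
    - [0,0,-0.16,0,0,0,0]
    - [-0.025,0.09,-0.16,0,0,0,0]
    - [-0.052,0.182,-0.16,0,0,0,0]
    - [-0.052,0.182,-0.16,0,0,0,0]
    - [-0.052,0.182,-0.16,0,0,0,0]

```text
time_s: 6.0
position: [0.5033, -0.1464, 0.1171]
tcp_rot: [[1.0, -0.003, -0.003], [-0.003, -1.0, 0.002], [-0.003, -0.002, -1.0]]
force: [0.5, 0.6, 0.3]
opening: 0.004
grasp_force: 0.0
```

Run:
```python
from h import *
s=bot.read_state();print(s["position"],s["opening"],s["force"],s["time_s"])
c=cap("wrist");d=cap("side");print(np.round(c["eye"],4))
a=c["image"][170:330,60:460]
p=proj(d,[[.505,-.09,.06]])[0].astype(int);print(p)
x=d["image"][p[1]-50:p[1]+50,p[0]-70:p[0]+70]
im=np.vstack([cv2.resize(a,(700,280)),cv2.resize(x,(700,320),interpolation=2)])
cv2.imwrite("pics/w3.png",im)
```

```text
[ 0.50331058 -0.14641071  0.1171365 ] 0.0040859517336226696 [0.48493296 0.58053117 0.28031619] 6.0
[ 0.5824 -0.1462  0.2685]
[317 214]
```

View pics/w3.png

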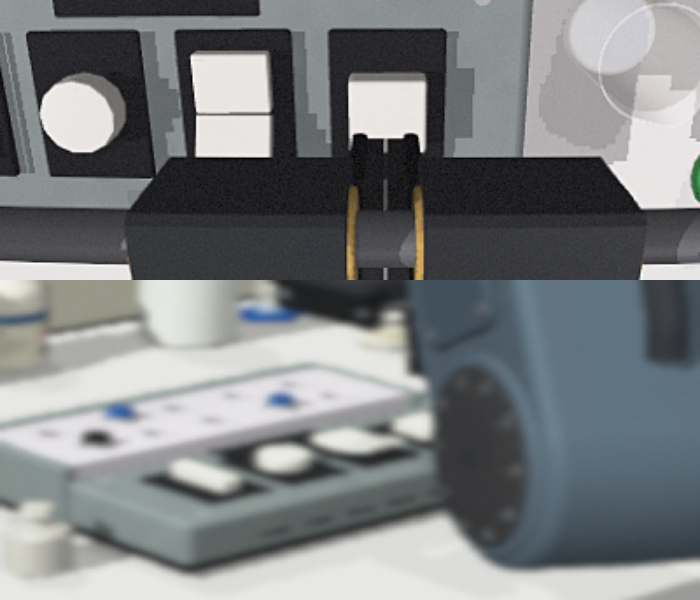

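The rocker's far half now lies flat, so it is on. The fingertips are over the square key at (387,110).

move_arm:
  increments:
    - [0,0,0.07,0,0,0,0]
    - [0,0,0.12,0,0,0,0]
    - [0,0,0.13,0,0,0,0]
    - [0,0,0.14,0,0,0,0]
    - [0,0,0.147,0,0,0,0]
    - [0,0,0.154,0,0,0,0]
    - [0,0,0.16,0,0,0,0]
    - [0,0,0.163,0,0,0,0]
    - [0,0,0.163,0,0,0,0]

```text
time_s: 6.85
position: [0.505, -0.1456, 0.0703]
tcp_rot: [[1.0, -0.0, 0.0], [-0.0, -1.0, 0.0], [0.0, -0.0, -1.0]]
force: [-2.0, 3.6, 9.7]
opening: 0.007
grasp_force: 5.0
```

move_arm:
  increments:
    - [0,0,0.003,0,0,0,0]
    - [0,0,0.006,0,0,0,0]
    - [0,0,0.006,0,0,0,0]

```text
time_s: 7.1
position: [0.5051, -0.1456, 0.0702]
tcp_rot: [[1.0, 0.0, 0.001], [0.0, -1.0, -0.0], [0.001, 0.0, -1.0]]
force: [-5.1, 3.8, 23.1]
opening: 0.007
grasp_force: 11.4
```

move_arm:
  increments:
    - [0,0,-0.08,0,0,0,0]
    - [0,0,-0.167,0,0,0,0]
    - [0,-0.12,-0.167,0,0,0,0]
    - [0,-0.24,-0.167,0,0,0,0]
    - [0.003,-0.363,-0.167,0,0,0,0]
    - [0.003,-0.363,-0.167,0,0,0,0]
    - [0.003,-0.363,-0.167,0,0,0,0]

```text
time_s: 7.68
position: [0.5063, -0.0356, 0.1177]
tcp_rot: [[1.0, 0.004, 0.002], [0.004, -1.0, -0.001], [0.002, 0.001, -1.0]]
force: [1.0, 0.2, -0.1]
opening: 0.005
grasp_force: 0.0
```

Run:
```python
from h import *
s=bot.read_state();print(s["position"],s["opening"],s["force"],s["time_s"])
c=cap("wrist");d=cap("scene")
a=c["image"][150:330,60:460]
im=np.vstack([cv2.resize(a,(700,300)),cv2.resize(d["image"][180:260,220:360],(525,300),interpolation=2)[:, :].copy() if 0 else cv2.resize(d["image"][190:260,220:360],(700,300),interpolation=2)])
cv2.imwrite("pics/w4.png",im)
```

```text
[ 0.5062779  -0.03556423  0.11767935] 0.005450111441971279 [ 0.9689606   0.20908669 -0.07312101] 7.6833
```

View pics/w4.png

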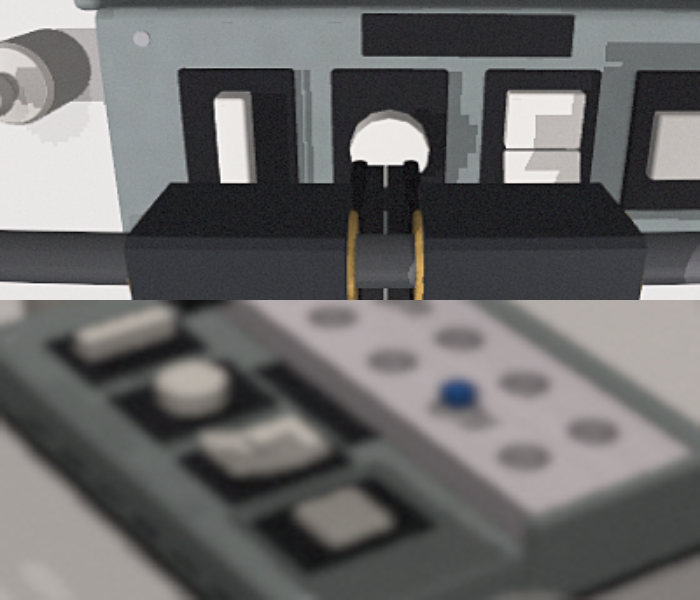

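The square key is fully in and the rocker's far half lies flat. The fingers are centred over the round key at (389,140). Now pressing it home.

move_arm:
  increments:
    - [0,0,0.07,0,0,0,0]
    - [0,0,0.12,0,0,0,0]
    - [0,0,0.13,0,0,0,0]
    - [0,0,0.14,0,0,0,0]
    - [0,0,0.147,0,0,0,0]
    - [0,0,0.154,0,0,0,0]
    - [0,0,0.16,0,0,0,0]
    - [0,0,0.164,0,0,0,0]
    - [0,0,0.167,0,0,0,0]
    - [0,0,0.167,0,0,0,0]

```text
time_s: 8.62
position: [0.5061, -0.0379, 0.0701]
tcp_rot: [[1.0, 0.001, 0.002], [0.001, -1.0, -0.002], [0.002, 0.002, -1.0]]
force: [-7.5, -2.4, 22.9]
opening: 0.006
grasp_force: 11.5
```

Hard stop at the full-home height. Lifting clear.

move_arm:
  increments:
    - [0,0,-0.06,0,0,0,0]
    - [0,0,-0.15,0,0,0,0]
    - [0,0,-0.26,0,0,0,0]
    - [0,0,-0.38,0,0,0,0]
    - [0,0,-0.45,0,0,0,0]
    - [0,0,-0.45,0,0,0,0]
    - [0,0,-0.45,0,0,0,0]

```text
time_s: 9.2
position: [0.5072, -0.0374, 0.2037]
tcp_rot: [[1.0, -0.0, 0.005], [-0.0, -1.0, -0.001], [0.005, 0.001, -1.0]]
force: [0.0, 0.7, 0.1]
opening: 0.003
grasp_force: 0.0
```

Run:
```python
from h import *
s=bot.read_state();print(s["position"],s["force"],s["time_s"])
c=cap("wrist");d=cap("scene")
im=np.vstack([cv2.resize(c["image"][60:300,60:460],(500,300)),cv2.resize(d["image"][170:290,210:360],(500,300),interpolation=2)])
cv2.imwrite("pics/w5.png",im)
```

```text
[ 0.50717718 -0.03735522  0.20373879] [0.01871794 0.73989705 0.12190138] 9.2
```

View pics/w5.png

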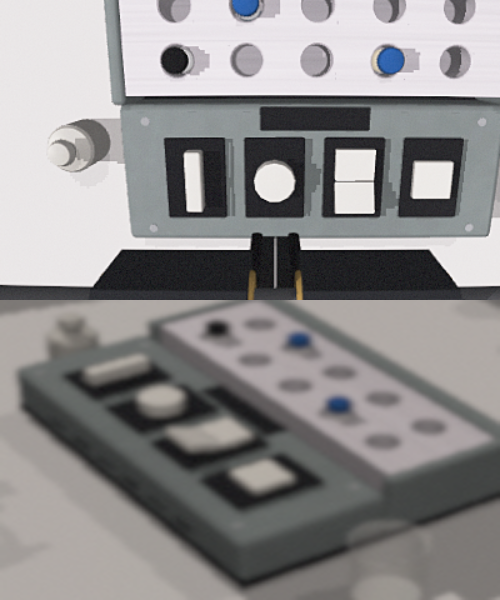

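The round key (275,182) has sprung back up, the square key (432,180) is down and the rocker (355,182) is on. The bar key (193,180) is still up, and the vials, weight and beaker are where they were.

```bash
python3 -c "
from h import *
print(workorder.hand_in())"
```

```text
the job is handed in; nothing more can be done
None
```

I handed in the job at about 9.3 s of arm time: the rocker is on, the square key is fully in, and the round key was pressed home and sprang back. I left the bar key, vials, weight and beaker alone; the hand-in gave no verdict.

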